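Build the crosswise slat riser for the bread

TASK

Finish the oak riser on its walnut foot, log-cabin fashion. One long slat already lies across the foot's two runners at one end: lay the other long slat flat across the other end of the runners, then the two short slats flat across the long ones, one at each end of these, so that outer edges and ends are flush all round. That long slat stands on edge in the rack: first lay it down flat on the cork mat and let go of it, then take it again to stack it. Leave the marble slab in the rack and the saucer and the cup where they are.

Things in the scene. Friction and masses are not known exactly. Their poses are not given: they have to be found in the camera images.
- foot: fixed walnut foot board, 140 (x) x 180 (y) x 12 mm, origin at the centre of its underside on the counter, z up. Two oak runners are glued on it along its x, each 130 x 30 x 16 mm, centred at y = +-70 mm, tops 28 mm above the counter: they span 130 mm in x and 170 mm in y over their outer faces
- riser_top (a point): the centre of the riser's upper layer, 52 mm above the foot's origin, axes as the foot's. Short slats belong with centres at y = +-67 mm from it, along x; long slats 16 mm below it with centres at x = +-47 mm, along y
- long_laid: loose plain oak slat, 170 x 36 x 16 mm, about 68 g; origin at its centre, x along its length, y across its 36 mm width, z through its 16 mm thickness. Already lies in its place, loose across the runners at the end x = +47 mm of the foot, centre 36 mm above the counter
- mat: fixed empty cork mat, 210 (x) x 120 (y) x 4 mm, origin at the centre of its underside on the counter, x along its long side
- long_rack: loose plain oak slat, 170 x 36 x 16 mm, about 68 g; origin at its centre, x along its length, y across its 36 mm width, z through its 16 mm thickness. Stands on edge (z level) in one of the rack's grooves, centre 24 mm and upper side 42 mm above the counter, its top 20 mm free above the fins. On edge on a flat surface it stands by itself, and tips over flat if pushed sideways near its top
- short_a: loose plain oak slat, 130 x 36 x 16 mm, about 52 g; origin at its centre, x along its length, y across its 36 mm width, z through its 16 mm thickness. It lies flat on the counter, origin 8 mm above it
- short_b: loose plain oak slat, 130 x 36 x 16 mm, about 52 g; origin at its centre, x along its length, y across its 36 mm width, z through its 16 mm thickness. It lies flat on the counter, origin 8 mm above it
- rack: fixed walnut board rack, base 180 (x) x 104 (y) x 6 mm, origin at the centre of its underside, two grooves along its x at y = +-32 mm, each 19 mm wide between 6 mm thick fins whose tops are 22 mm above the counter. One groove holds the long slat, the other the marble slab
- slab: loose white marble slab, 110 x 36 x 16 mm, 170 g, standing on edge in the other groove of the rack, origin at its centre; to be left there
- saucer: loose white saucer, 90 mm across, 14 mm high, origin under its centre; to be left alone
- cup: loose white cup, 64 mm across, 55 mm high, origin under its centre; to be left alone
Not all that is in view belongs to the job. Leave any blue look-alike of the long_rack alone.

How it is judged:
By the outcome, as a careful person would: the job done as asked, in the order asked, and still so for the second after the job is handed in, with the robot touching nothing.
It also fails if it takes over 72 s, if anything falls off the work surface, if the arm or the gripper's body presses on something with over 40 N, if the wrist force passes 120 N, or if a joint passes its speed limit or range.

ROBOT

A 7-joint arm with a two-finger parallel gripper is mounted at the origin on the work surface. World frame = base frame: x ahead of the robot, y to its left, z up, the work surface at z = 0. Lengths are in m, angles in rad, forces in N, time in s.
With the tool pointing down it reaches from about 0.35 to 0.9 m from the base axis. Payload 19.9 kg.
Tool frame: the origin (TCP) lies midway between the tips of the shut fingers; the grasp point (between the pads) lies 19 mm behind it (robot.pinch_z is the distance from the TCP to the grasp point, in m); z points along the fingers, y is the line along which they close (so a half turn about z gives the same grasp; the last joint's range is limited). The gripper opens to 94 mm and grips with 3 to 60 N. Pads are 16 mm wide; open, the fingers measure 119 mm over their backs; the gripper's body (75 mm by 177 mm) begins 78 mm behind the grasp point.
Start: joints at [1.079, 0.417, -0.01, 1.614, 0.005, 1.111, -0.053], TCP at [0.272, -0.563, 0.205] pointing down, gripper open.
Joint ranges: [-2.81, 2.81], [-0.39, 2.02], [-1.27, 1.25], [0.06, 2.57], [-1.19, 4.33], [0.19, 2], [-2.82, 2.82]. Speed limits (rad/s): [1.89, 1.89, 2.39, 2.39, 3.01, 3.01, 3.01].

INTERFACE

Orientations are given as a unit quaternion [w, x, y, z].
In Python, from rig import readout, viewer, robot gives the robot as it stands.
- The arm moves only by the tool jog_arm, never from a script. Its arguments are lists of equal length, an entry for each row: "offset": the shift along the tool's x, y, z in units of 0.15 m (1.0 is 0.15 m), a list of three; "turn": the turn, a rotation vector about the tool's x, y, z in units of pi rad (1.0 is pi rad), a list of three; "fingers": the opening, from 0 (shut) to 1 (fully open). A call has 1 to 8 rows; each row is the pose to reach, as a shift and turn from the pose commanded when the call began, along the tool's axes at that moment, turning the shorter way round; what a row does not reach only later rows make up. A row lasts 1/8 s, in which the tool goes at most 62.5 mm and 10.7 degrees, less where a joint would pass 70% of its speed; a pose out of reach is approached as far as the arm can. A call with a number of a shift or a turn outside -1 to 1 is refused whole. A call with a gripper value outside its range is refused whole. The fingers move at their own pace and stop on an object; "newtons" is the grip in N (left out, the last holds). Time passes only in rows, so rows that repeat a pose let the fingers close. It gives the time, the measured TCP pose, the force, the opening and the grip force at its end, in the units of the state.
- readout.observe(): the state, without advancing time (a new reading comes with each control period).
- viewer.snapshot(name): name is "scene" or "top"; returns the picture (420x560x3 uint8, blue, green, red); there is no depth.
- viewer.camera_info(name): a dict with "vfov" (degrees; the focal length in pixels is half the picture's height over the tangent of half this angle, whatever the lens; pixels are square), "cx", "cy" (the principal point, pixels), "k1" (the pictures are not rectified: a ray, as slopes to the right and down, at radius r is drawn at 1 + k1 r^2 times it, then the intrinsics apply), "rvec" (rotation vector, rad) and "tvec" (3), from world to camera coordinates, as OpenCV has them. Camera axes: x right, y down, z forward; pixel columns grow to the right and rows downward; lengths in m; the calibration is good to about 2 mm. A picture is of the moment at which its call begins. camera_info takes no time and is no camera call.
- robot.hand_in(): hands the job in; it is judged then, once.
The state is a dict: "time": time; "qpos": joint angles; "qd": joint speeds; "effort": joint torques, N m; "ee_pos": TCP position; "orientation": TCP orientation; "ft_force": force on the tool from outside, world axes, zero at the start; "moment": the same for the moment, N m; "opening": finger opening in m; "grip_force": force on a finger pad.
Only numpy, scipy, OpenCV 4.12 (cv2) and the standard library are available. Lean on these libraries where they do the work, as an engineer would, in place of code of your own. Each camera call takes 0.05 s, during which the arm holds its last target. There are 200 camera calls.

## Working session

There is one attempt and no reset: what is moved stays moved. The work goes in short steps, Python scripts to look and compute and a tool call to move; the robot and the scene stay as the last step left them, time stands still between calls to the robot, and variables do not carry over. Pictures are saved under pics/ and viewed, at most 10 in all, crops included, and the job is handed in when it is done.

Besides the shell and the picture viewer there is one more tool, called after "Call:" as name(argument=value, ...) on one line, values as JSON. jog_arm: Moves the arm, as the interface text tells. Shifts and turns lie within -1 to 1; 1 stands for 0.15 m of shift or pi rad of turn. Its arguments: {"type":"object","properties":{"offset":{"type":"array","items":{"type":"array","items":{"type":"number","minimum":-1,"maximum":1}}},"turn":{"type":"array","items":{"type":"array","items":{"type":"number","minimum":-1,"maximum":1}}},"fingers":{"type":"array","items":{"type":"number"}},"newtons":{"type":"number"}},"required":["offset","turn","fingers"]}

```bash
ls; mkdir -p pics; python3 - <<'E'
from rig import readout, viewer, robot
import cv2
for n in ("scene","top"):
    cv2.imwrite(f"pics/{n}0.png",viewer.snapshot(n)); print(n,viewer.camera_info(n))
print(readout.observe(), robot.pinch_z)
E
```

```text
pics
scene {'vfov': 50.83006446338282, 'cx': 275.593088314839, 'cy': 215.72643728503135, 'k1': -0.06827013119450365, 'rvec': array([ 1.31000148,  2.4559563 , -0.74774859]), 'tvec': array([ 0.27984243, -0.32033033,  1.51959331])}
top {'vfov': 49.523917014687164, 'cx': 275.28398280251304, 'cy': 202.15181589235434, 'k1': -0.08176264416073048, 'rvec': array([ 2.18045084, -2.23170552,  0.05443748]), 'tvec': array([0.00158628, 0.51018921, 1.10489324])}
{'time': 0.1, 'qpos': array([ 1.07852652,  0.4178567 , -0.01029536,  1.61409024,  0.00472014,
        1.1106947 , -0.05298834]), 'qd': array([-0.00036409, -0.00116992,  0.00069064, -0.00216088,  0.00197469,
        0.00024313, -0.00086302]), 'effort': array([ 1.81352287e-03, -8.52578115e+01,  6.40222225e-01, -4.26693177e+01,
       -4.88453940e-02,  1.63947284e-02,  3.15348029e-05]), 'ee_pos': array([ 0.27212698, -0.56228857,  0.2049338 ]), 'orientation': array([-4.85987521e-04,  9.74705626e-01,  2.23492010e-01, -1.64538721e-04]), 'ft_force': array([0.06021615, 0.1348291 , 1.07952263]), 'moment': array([-0.04189665,  0.01600545, -0.00794529]), 'grip_force': 0.0, 'opening': 0.09402810081206181} 0.0188
```

View pics/scene0.png

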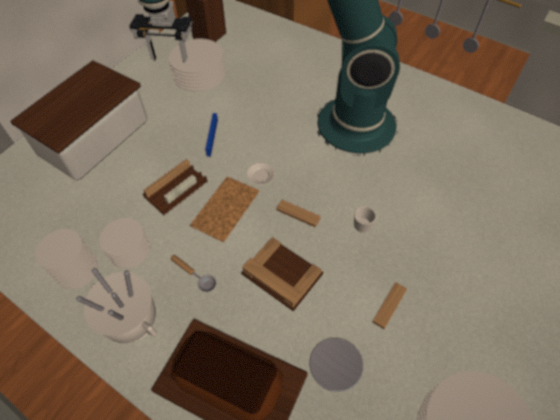

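View pics/top0.png

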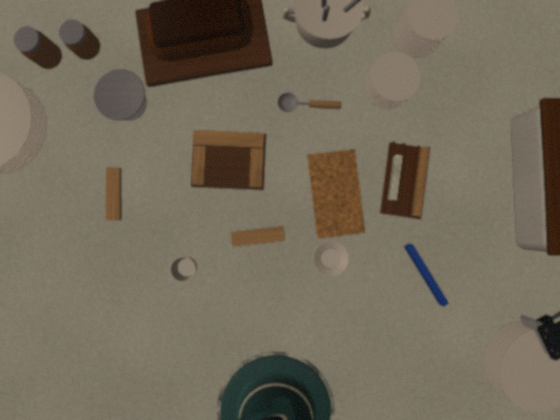

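The top view shows the foot at (228,160), with the laid slat on its upper side. The short slats are at (113,194) and (258,236) and the mat is at (336,193). The rack is at (405,180), with oak in the right groove at (421,182) and marble in the left at (395,177). The blue look-alike is at (426,274), the saucer at (331,259) and the cup at (184,268). long_rack is the oak slat standing in the rack, since the other candidate is blue and lies loose on the counter. I'll confirm this and read corners in enlarged crops.

```bash
cat > h.py <<'E'
import numpy as np, cv2
from rig import readout, viewer, robot
def cam(n):
    c=viewer.camera_info(n); f=210/np.tan(np.radians(c['vfov']/2))
    K=np.array([[f,0,c['cx']],[0,f,c['cy']],[0,0,1]]); return K,np.array([c['k1'],0,0,0.]),np.array(c['rvec']),np.array(c['tvec'])
def proj(n,P):
    K,D,r,t=cam(n); return cv2.projectPoints(np.array(P,float).reshape(-1,1,3),r,t,K,D)[0][:,0]
def ray(n,uv):
    K,D,r,t=cam(n); x=cv2.undistortPoints(np.array(uv,float).reshape(-1,1,2),K,D)[:,0]
    R=cv2.Rodrigues(r)[0]; return -R.T@t, np.c_[x,np.ones(len(x))]@R
def atz(n,uv,z):
    o,d=ray(n,uv); return o+d*((z-o[2])/d[:,2])[:,None]
def tri(uvt,uvs):
    a,d=ray('top',uvt); b,e=ray('scene',uvs); out=[]
    for i in range(len(d)):
        A=np.c_[d[i],-e[i]]; s,*_=np.linalg.lstsq(A,b-a,rcond=None); out.append(np.r_[(a+d[i]*s[0]+b+e[i]*s[1])/2,np.linalg.norm(A@s-(b-a))])
    return np.array(out)
def mosaic(im,cs,fn,w=100,h=75,s=4):
    T=[]
    for (x,y) in cs:
        x0,y0=x-w//2,y-h//2
        c=cv2.resize(im[y0:y0+h,x0:x0+w],None,fx=s,fy=s,interpolation=cv2.INTER_CUBIC)
        c=cv2.convertScaleAbs(c,alpha=1.5)
        for u in range(-(-x0//10)*10,x0+w,10):
            X=int((u-x0+.5)*s); cv2.line(c,(X,0),(X,8),(0,255,255),1); cv2.putText(c,str(u),(X+1,18),0,.33,(0,255,255),1)
        for v in range(-(-y0//10)*10,y0+h,10):
            Y=int((v-y0+.5)*s); cv2.line(c,(0,Y),(8,Y),(0,255,255),1); cv2.putText(c,str(v),(9,Y+4),0,.33,(0,255,255),1)
        T.append(c)
    cv2.imwrite(fn,np.vstack([np.hstack(T[:2]),np.hstack(T[2:])]))
E
python3 - <<'E'
from h import *
mosaic(cv2.imread('pics/top0.png'),[(228,160),(405,180),(113,194),(258,236)],'pics/tm.png')
mosaic(cv2.imread('pics/scene0.png'),[(283,272),(176,187),(390,305),(298,213)],'pics/sm.png')
E
```

```text
(no output)
```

View pics/tm.png

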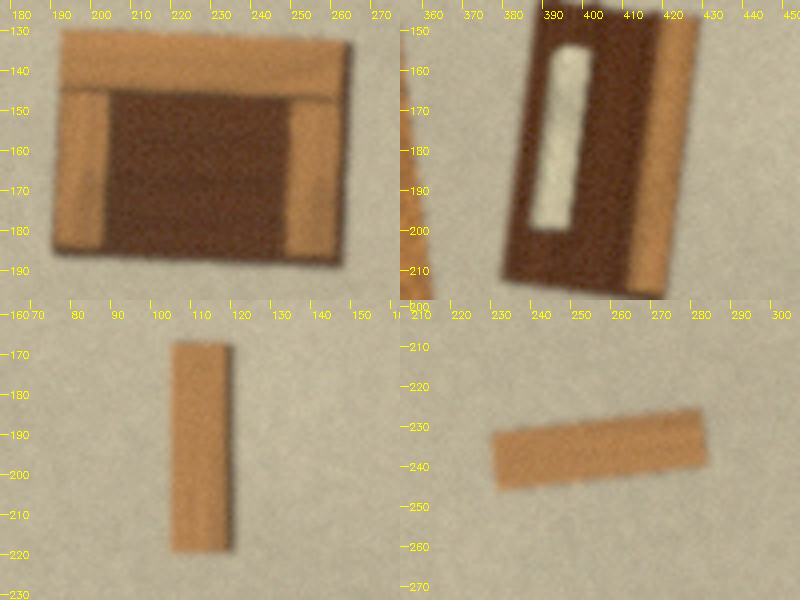

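View pics/sm.png

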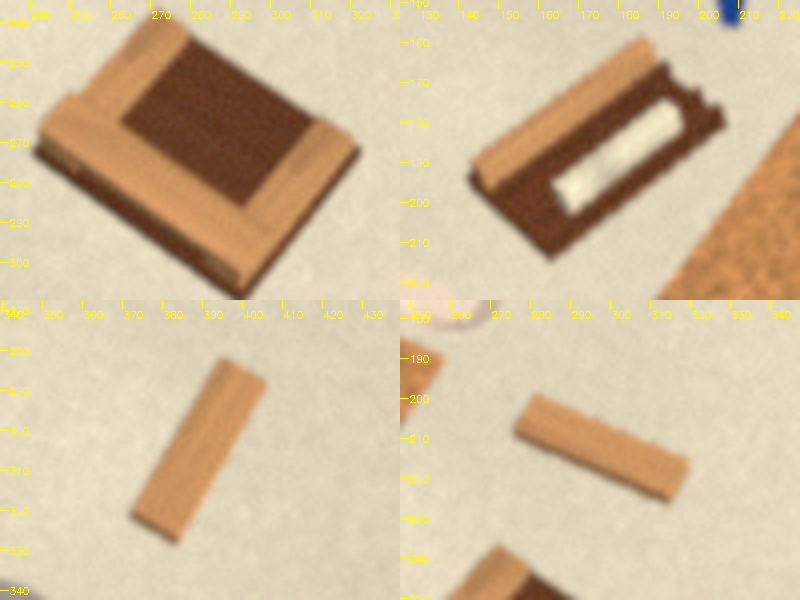

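The crops confirm long_rack: the oak slat stands in the outer groove, on the right at (421,182) in top and at (166,172) in scene. The marble is in the other groove, and the blue piece lies apart. Next I'll fit the known box shapes to both views for poses and heights.

```bash
cat > fit.py <<'E'
from h import *
from scipy.optimize import minimize
def box(l,w,z0,z1,cx=0,cy=0):
    return np.array([[cx+a*l/2,cy+b*w/2,z] for a in(-1,1) for b in(-1,1) for z in(z0,z1)])
def mask(n,boxes,p,roi,ss=4):
    x0,y0,w,h=roi; m=np.zeros((h*ss,w*ss),np.uint8); c,s=np.cos(p[2]),np.sin(p[2]); z=p[3] if len(p)>3 else 0
    for B in boxes:
        P=np.c_[p[0]+c*B[:,0]-s*B[:,1],p[1]+s*B[:,0]+c*B[:,1],B[:,2]+z]
        q=(proj(n,P)-[x0,y0]+.5)*ss-.5
        hull=cv2.convexHull(q.astype(np.float32))
        cv2.fillPoly(m,[np.round(hull*256).astype(np.int32)],255,lineType=cv2.LINE_AA,shift=8)
    return cv2.GaussianBlur(cv2.resize(m,(w,h),interpolation=cv2.INTER_AREA).astype(np.float32)/255,(0,0),.8)
def feat(im,kind):
    im=im.astype(np.float32)
    return im[...,0] if kind=='b' else im[...,2]-im[...,0]
def fit(ims,boxes,kind,p0,lv=None,pad=6,views=('top','scene')):
    D={}
    for n in views:
        B=np.vstack(boxes); c,s=np.cos(p0[2]),np.sin(p0[2])
        q=proj(n,np.c_[p0[0]+c*B[:,0]-s*B[:,1],p0[1]+s*B[:,0]+c*B[:,1],B[:,2]])
        a=np.floor(q.min(0)-pad).astype(int); b=np.ceil(q.max(0)+pad).astype(int); roi=(*a,*(b-a))
        f=feat(ims[n],kind)[a[1]:b[1],a[0]:b[0]]; m=mask(n,boxes,p0[:3],roi)
        lo,hi=(np.median(f[m<.02]),np.median(f[m>.98])) if lv is None else lv
        D[n]=(roi,np.clip((f-lo)/(hi-lo),0,1))
    def L(p): return sum(((mask(n,boxes,p,r)-f)**2).sum() for n,(r,f) in D.items())
    p=np.array(p0,float); d=[.006,.006,.06,.004][:len(p)]
    for k in(1,.3):
        r=minimize(L,p,method='Nelder-Mead',options=dict(initial_simplex=np.vstack([p]+[p+k*d[i]*np.eye(len(p))[i] for i in range(len(p))]),xatol=1e-4,fatol=1e-3)); p=r.x
    return p,r.fun
S=[box(.13,.036,0,.016)]; LG=[box(.17,.036,0,.016)]
FOOT=[box(.14,.18,0,.012),box(.13,.03,.012,.028,0,.07),box(.13,.03,.012,.028,0,-.07),box(.036,.17,.028,.044,.047,0)]
RK=[box(.17,.016,.020,.042)]; MAT=[box(.21,.12,0,.004)]
E
python3 - <<'E'
from fit import *
ims={n:cv2.imread(f'pics/{n}0.png') for n in('top','scene')}
c=lambda u,z:atz('top',[u],z)[0,:2]
jobs=dict(a=(S,'b',(113,194),.016,0,None),b=(S,'b',(258,236),.016,np.pi/2+.1,None),foot=(FOOT,'b',(228,160),.03,0,None),mat=(MAT,'rb',(336,193),.004,0,None),rk=(RK,'rb',(421,182),.04,-.1,(38,75)))
t=ims['top'].astype(int); print('r-b walnut,oak,cnt',*[(t[y-2:y+3,x-2:x+3,2]-t[y-2:y+3,x-2:x+3,0]).mean() for x,y in((408,180),(422,182),(440,180))])
for k,(B,kind,u,z,yaw,lv) in jobs.items():
    p=np.r_[c(u,z),yaw]
    for v in(('top','scene'),('top',),('scene',)):
        r,f=fit(ims,B,kind,p,lv,views=v); print(k,v,r.round(4),round(f,1))
    r,f=fit(ims,B,kind,np.r_[r[:3],0],lv); print(k,'z free',r.round(4),round(f,1))
for n,q in(('saucer',(331,259)),('cup',(184,268)),('blue',(426,274))): print(n,c(q,.02).round(3))
E
```

```text
r-b walnut,oak,cnt 40.12 60.84 24.24
a ('top', 'scene') [ 0.5416  0.389  -0.0091] 25.5
a ('top',) [ 0.5403  0.3896 -0.0073] 9.5
a ('scene',) [ 0.5434  0.3885 -0.0081] 6.7
a z free [ 5.416e-01  3.891e-01 -6.900e-03  1.000e-04] 25.2
b ('top', 'scene') [0.4307 0.0335 1.6663] 35.7
b ('top',) [0.4288 0.035  1.6677] 6.6
b ('scene',) [0.4327 0.0336 1.6676] 6.3
b z free [ 0.4291  0.0339  1.6716 -0.0049] 15.9Traceback (most recent call last):
  File "<stdin>", line 9, in <module>
  File "fit.py", line 28, in fit
    r=minimize(L,p,method='Nelder-Mead',options=dict(initial_simplex=np.vstack([p]+[p+k*d[i]*np.eye(len(p))[i] for i in range(len(p))]),xatol=1e-4,fatol=1e-3)); p=r.x
    res = _minimize_neldermead(fun, x0, args, callback, bounds=bounds,
                               **options)
    fxr = func(xr)
    fx = function(np.copy(x), *(wrapper_args + args))
  File "fit.py", line 25, in L
    def L(p): return sum(((mask(n,boxes,p,r)-f)**2).sum() for n,(r,f) in D.items())
                     ~~~^^^^^^^^^^^^^^^^^^^^^^^^^^^^^^^^^^^^^^^^^^^^^^^^^^^^^^^^^^^
  File "fit.py", line 25, in <genexpr>
    def L(p): return sum(((mask(n,boxes,p,r)-f)**2).sum() for n,(r,f) in D.items())
                           ~~~~^^^^^^^^^^^^^
  File "fit.py", line 9, in mask
    q=(proj(n,P)-[x0,y0]+.5)*ss-.5
       ~~~~^^^^^
  File "h.py", line 7, in proj
    K,D,r,t=cam(n); return cv2.projectPoints(np.array(P,float).reshape(-1,1,3),r,t,K,D)[0][:,0]
            ~~~^^^
  File "h.py", line 4, in cam
    c=viewer.camera_info(n); f=210/np.tan(np.radians(c['vfov']/2))
ValueError: time passes only in moves, steps and waits
```

```bash
sed -i 's/^def cam(n):/from functools import lru_cache\n@lru_cache(None)\ndef cam(n):/' h.py; python3 - <<'E'
from fit import *
ims={n:cv2.imread(f'pics/{n}0.png') for n in('top','scene')}
c=lambda u,z:atz('top',[u],z)[0,:2]
jobs=dict(foot=(FOOT,'b',(228,160),.03,0,None),mat=(MAT,'rb',(336,193),.004,0,None),rk=(RK,'rb',(421,182),.04,-.1,(38,60)))
for k,(B,kind,u,z,yaw,lv) in jobs.items():
    p=np.r_[c(u,z),yaw]
    for v in(('top','scene'),('top',),('scene',)):
        r,f=fit(ims,B,kind,p,lv,views=v); print(k,v,r.round(4),round(f,1))
    r,f=fit(ims,B,kind,np.r_[r[:3],0],lv); print(k,'z free',r.round(4),round(f,1))
for n,q in(('saucer',(331,259)),('cup',(184,268)),('blue',(426,274))): print(n,c(q,.02).round(3))
for n in('top','scene'): print(n,'cam at',ray(n,[(280,210)])[0])
E
```

```text
foot ('top', 'scene') [ 0.6182  0.1027 -0.0671] 171.4
foot ('top',) [ 0.6167  0.1029 -0.0685] 92.6
foot ('scene',) [ 0.6209  0.1025 -0.064 ] 35.6
foot z free [ 0.6181  0.1024 -0.0673 -0.0059] 142.0
mat ('top', 'scene') [ 0.5304 -0.1603  0.0927] 152.9
mat ('top',) [ 0.529  -0.1601  0.0962] 45.7
mat ('scene',) [ 0.5322 -0.1613  0.0944] 91.1
mat z free [ 0.5299 -0.1614  0.0919 -0.0044] 125.4
rk ('top', 'scene') [ 0.5537 -0.3633 -0.1625] 91.7
rk ('top',) [ 0.5519 -0.3632 -0.1643] 29.2
rk ('scene',) [ 0.5584 -0.3624 -0.1497] 47.1
rk z free [ 0.5534 -0.3653 -0.1611 -0.0053] 83.8
saucer [ 0.369 -0.142]
cup [0.355 0.215]
blue [ 0.325 -0.375]
top cam at [0.46613138 0.0011601  1.12419073]
scene cam at [1.06398786 0.39949773 1.09472303]
```

The two views disagree by a steady 3–4 mm in x, which accounts for the free-height offset, so heights agree with the text to within calibration. I'll use the joint fits and correct by relative looks later. Next is the rack's yaw and a move helper.

```bash
cat > plan.py <<'E'
from h import *
from scipy.spatial.transform import Rotation as Ro
def plan(*T):
    s=readout.observe(); q=s['orientation']; R0=Ro.from_quat([q[1],q[2],q[3],q[0]]); p0=np.array(s['ee_pos'])
    x=R0.as_matrix()[:,0]
    print('t',round(s['time'],2),'p',p0.round(4),'phi',round(np.arctan2(x[1],x[0]),4),'open',round(s['opening'],4),'F',np.round(s['ft_force'],1))
    for t in T:
        R=Ro.from_euler('z',t[3])*Ro.from_euler('x',np.pi)
        print(t,'offset',(R0.inv().apply(np.array(t[:3])-p0)/.15).round(3).tolist(),'turn',((R0.inv()*R).as_rotvec()/np.pi).round(4).tolist())
E
python3 - <<'E'
from fit import *; from plan import plan
ims={n:cv2.imread(f'pics/{n}0.png') for n in('top','scene')}
RACK=[box(.18,.104,0,.006)]+[box(.18,.031,0,.022,0,y) for y in(-.032,.032)]+[box(.17,.016,.02,.042,0,-.032),box(.11,.016,.02,.042,0,.032)]
for v in(('top','scene'),('top',),('scene',)):
    r,f=fit(ims,RACK,'b',[.552,-.33,-.14],(np.median(ims['top'][...,0]),30),views=v); c,s=np.cos(r[2]),np.sin(r[2]); print(r.round(4),round(f),'groove-',(r[:2]+[.032*s,-.032*c]).round(4))
plan((.554,-.363,.15,-.15),(.554,-.363,.026,-.15))
E
```

```text
[ 0.5584 -0.3335 -0.1675] 1099 groove- [ 0.553 -0.365]
[ 0.5568 -0.3336 -0.1654] 409 groove- [ 0.5516 -0.3651]
[ 0.5613 -0.3344 -0.1689] 667 groove- [ 0.5559 -0.366 ]
t 0.1 p [ 0.2721 -0.5623  0.2049] phi 0.4508 open 0.094 F [0.1 0.1 1.1]
(0.554, -0.363, 0.15, -0.15) offset [2.27, -0.377, 0.366] turn [-0.0003, 0.0001, 0.1912]
(0.554, -0.363, 0.026, -0.15) offset [2.27, -0.376, 1.193] turn [-0.0003, 0.0001, 0.1912]
```

Call:
jog_arm(offset=[[1,-0.17,0.1],[1,-0.17,0.1],[1,-0.17,0.1]], turn=[[0,0,0],[0,0,0],[0,0,0]], fingers=[0.55,0.55,0.55], newtons=25)

```text
time: 0.48
ee_pos: [0.3991, -0.4713, 0.1898]
orientation: [-0.001, 0.974, 0.225, 0.0]
ft_force: [0.8, -0.5, -0.7]
opening: 0.0674
grip_force: 0.0
```

Call:
jog_arm(offset=[[1,-0.17,0.2],[1,-0.17,0.2],[1,-0.17,0.2]], turn=[[0,0,0],[0,0,0],[0,0,0]], fingers=[0.55,0.55,0.55])

```text
time: 0.85
ee_pos: [0.5225, -0.3826, 0.1593]
orientation: [-0.001, 0.974, 0.225, -0.0]
ft_force: [-0.3, -0.6, -0.3]
opening: 0.0517
grip_force: 0.0
```

```bash
python3 -c "
from plan import *
plan((.5535,-.364,.12,-.163),(.5535,-.364,.05,-.163),(.5535,-.364,.025,-.163))"
```

```text
t 0.85 p [ 0.5225 -0.3826  0.1593] phi 0.4544 open 0.0517 F [-0.3 -0.6 -0.3]
(0.5535, -0.364, 0.12, -0.163) offset [0.24, -0.021, 0.262] turn [-0.0006, 0.0001, 0.1965]
(0.5535, -0.364, 0.05, -0.163) offset [0.24, -0.02, 0.729] turn [-0.0006, 0.0001, 0.1965]
(0.5535, -0.364, 0.025, -0.163) offset [0.24, -0.019, 0.896] turn [-0.0006, 0.0001, 0.1965]
```

Call:
jog_arm(offset=[[0.24,-0.02,0.26],[0.24,-0.02,0.26],[0.24,-0.02,0.26],[0.24,-0.02,0.26],[0.24,-0.02,0.6],[0.24,-0.02,0.6]], turn=[[0,0,0.1965],[0,0,0.1965],[0,0,0.1965],[0,0,0.1965],[0,0,0.1965],[0,0,0.1965]], fingers=[0.5,0.5,0.5,0.5,0.5,0.5])

```text
time: 1.6
ee_pos: [0.5491, -0.3661, 0.0672]
orientation: [-0.001, 0.997, -0.083, -0.003]
ft_force: [-0.3, -0.6, -0.3]
opening: 0.0471
grip_force: 0.0
```

```bash
python3 -c "
from plan import *
plan((.5535,-.364,.025,-.163),(.5535,-.364,.065,-.163))
for n in('top','scene'): cv2.imwrite(f'pics/{n}1.png',viewer.snapshot(n))
a,b=[cv2.imread(f'pics/{n}1.png') for n in('top','scene')]
mosaic(a,[(405,185),(405,185)]*2,'pics/x.png')
cv2.imwrite('pics/v1.png',np.hstack([cv2.resize(a[130:240,350:470],None,fx=3.3,fy=5,interpolation=2)[:540],cv2.resize(b[120:230,110:230],None,fx=3.3,fy=5,interpolation=2)[:540]]))"
```

```text
t 1.6 p [ 0.5491 -0.3661  0.0672] phi -0.1663 open 0.0471 F [-0.3 -0.6 -0.3]
(0.5535, -0.364, 0.025, -0.163) offset [0.028, -0.018, 0.281] turn [-0.0008, 0.0019, -0.001]
(0.5535, -0.364, 0.065, -0.163) offset [0.027, -0.019, 0.015] turn [-0.0008, 0.0019, -0.001]
```

View pics/v1.png

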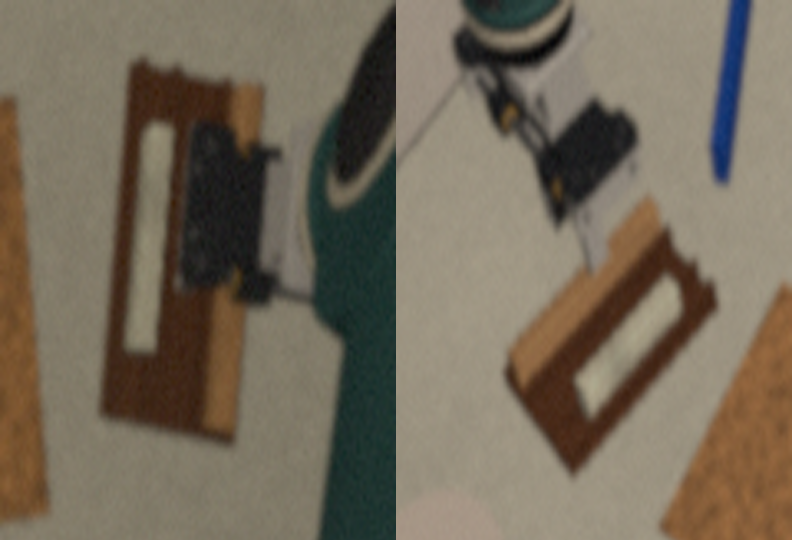

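The gripper hangs over the middle of the oak slat, with one finger seen on its inner side at (170,172) in scene. Now I'll go down and grip.

Call:
jog_arm(offset=[[0.028,-0.018,0.02],[0.028,-0.018,0.277],[0.028,-0.018,0.277],[0.028,-0.018,0.277],[0.028,-0.018,0.277],[0.028,-0.018,0.277],[0.028,-0.018,0.277],[0.028,-0.018,0.277]], turn=[[0,0.002,-0.001],[0,0.002,-0.001],[0,0.002,-0.001],[0,0.002,-0.001],[0,0.002,-0.001],[0,0.002,-0.001],[0,0.002,-0.001],[0,0.002,-0.001]], fingers=[0.5,0.5,0.5,0.1,0.1,0.1,0.1,0.1], newtons=25)

```text
time: 2.7
ee_pos: [0.556, -0.3658, 0.0295]
orientation: [0.0, 0.997, -0.082, 0.003]
ft_force: [-1.7, 0.6, 6.6]
opening: 0.0157
grip_force: 24.8
```

```bash
python3 -c "
from plan import *
plan((.556,-.3658,.1,-.163),(.556,-.26,.1,-.03),(.5305,-.1404,.1,.093),(.5305,-.1404,.03,.093))"
```

```text
t 2.7 p [ 0.556  -0.3658  0.0295] phi -0.1634 open 0.0157 F [-1.7  0.6  6.6]
(0.556, -0.3658, 0.1, -0.163) offset [0.003, 0.0, -0.47] turn [0.0001, -0.0022, -0.0001]
(0.556, -0.26, 0.1, -0.03) offset [-0.112, -0.696, -0.471] turn [0.0002, -0.0022, -0.0425]
(0.5305, -0.1404, 0.1, 0.093) offset [-0.409, -1.455, -0.473] turn [0.0004, -0.0022, -0.0816]
(0.5305, -0.1404, 0.03, 0.093) offset [-0.412, -1.455, -0.007] turn [0.0004, -0.0022, -0.0816]
```

Call:
jog_arm(offset=[[0,0,-0.1],[0,0,-0.3],[0,0,-0.47],[-0.05,-0.3,-0.47],[-0.11,-0.7,-0.47],[-0.23,-0.99,-0.47],[-0.23,-0.99,-0.47],[-0.23,-0.99,-0.47]], turn=[[0,0,0],[0,0,0],[0,0,0],[0,0,0],[0,0,-0.0425],[0,0,-0.0816],[0,0,-0.0816],[0,0,-0.0816]], fingers=[0.1,0.1,0.1,0.1,0.1,0.1,0.1,0.1])

```text
time: 3.7
ee_pos: [0.5457, -0.2141, 0.1]
orientation: [0.001, 0.999, 0.046, 0.003]
ft_force: [-0.2, -0.3, -0.5]
opening: 0.016
grip_force: 24.8
```

```bash
python3 -c "
from plan import *
plan((.5305,-.1404,.1,.093),(.5305,-.1404,.032,.093))"
```

```text
t 3.7 p [ 0.5457 -0.2141  0.1   ] phi 0.0917 open 0.016 F [-0.2 -0.3 -0.5]
(0.5305, -0.1404, 0.1, 0.093) offset [-0.056, -0.499, -0.002] turn [0.0008, -0.0022, -0.0004]
(0.5305, -0.1404, 0.032, 0.093) offset [-0.059, -0.5, 0.452] turn [0.0008, -0.0022, -0.0004]
```

Call:
jog_arm(offset=[[-0.03,-0.3,0],[-0.058,-0.5,0],[-0.058,-0.5,0.25],[-0.058,-0.5,0.44],[-0.058,-0.5,0.44],[-0.058,-0.5,0.44]], turn=[[0,0,0],[0,-0.002,0],[0,-0.002,0],[0,-0.002,0],[0,-0.002,0],[0,-0.002,0]], fingers=[0.1,0.1,0.1,0.1,0.1,0.1])

```text
time: 4.45
ee_pos: [0.5309, -0.1405, 0.034]
orientation: [0.001, 0.999, 0.046, 0.0]
ft_force: [-0.1, -0.4, -0.7]
opening: 0.0159
grip_force: 24.8
```

Call:
jog_arm(offset=[[0,0,0.015],[0,0,0.03],[0,0,0.03]], turn=[[0,0,0],[0,0,0],[0,0,0]], fingers=[0.1,0.1,0.1])

```text
time: 4.82
ee_pos: [0.5303, -0.1396, 0.0286]
orientation: [0.001, 0.999, 0.046, -0.0]
ft_force: [-0.2, 0.7, -0.6]
opening: 0.0159
grip_force: 24.8
```

Call:
jog_arm(offset=[[0,0,0.008],[0,0,0.012],[0,0,0.012]], turn=[[0,0,0],[0,0,0],[0,0,0]], fingers=[0.1,0.1,0.1])

```text
time: 5.2
ee_pos: [0.5305, -0.1401, 0.0272]
orientation: [0.001, 0.999, 0.046, 0.0]
ft_force: [-3.3, -1.0, 8.3]
opening: 0.0158
grip_force: 25.0
```

Call:
jog_arm(offset=[[0,0,0],[0,0,0],[0,0,0],[0,0,0],[0,0,-0.015],[0,0.08,-0.025],[0,0.16,-0.025],[0,0.2,-0.025]], turn=[[0,0,0],[0,0,0],[0,0,0],[0,0,0],[0,0,0],[0,0,0],[0,0,0],[0,0,0]], fingers=[0.3,0.6,1,1,1,1,1,1])

```text
time: 6.2
ee_pos: [0.5329, -0.1709, 0.0305]
orientation: [0.001, 0.999, 0.046, -0.0]
ft_force: [-0.8, 0.1, -0.3]
opening: 0.0917
grip_force: 0.0
```

Call:
jog_arm(offset=[[0,0.03,0],[0,0.06,0],[0,0.09,0],[0,0.12,0],[0,0.15,0],[0,0.18,0],[0,0.21,0],[0,0.24,0]], turn=[[0,0,0],[0,0,0],[0,0,0],[0,0,0],[0,0,0],[0,0,0],[0,0,0],[0,0,0]], fingers=[1,1,1,1,1,1,1,1])

```text
time: 7.2
ee_pos: [0.5364, -0.2056, 0.0305]
orientation: [0.001, 0.999, 0.046, -0.0]
ft_force: [-0.5, 0.7, 1.0]
opening: 0.0943
grip_force: 0.0
```

Call:
jog_arm(offset=[[0,0.03,0],[0,0.06,0],[0,0.06,-0.3],[0,0,-0.8],[0,-0.5,-0.9],[0,-0.95,-0.9],[0,-0.95,-0.9],[0,-0.95,-0.9]], turn=[[0,0,0],[0,0,0],[0,0,0],[0,0,0],[0,0,0],[0,0,0],[0,0,0],[0,0,0]], fingers=[1,1,1,1,1,1,1,1])

```text
time: 8.2
ee_pos: [0.5233, -0.0616, 0.1657]
orientation: [0.001, 0.999, 0.048, 0.0]
ft_force: [-0.2, -0.1, 0.2]
opening: 0.0937
grip_force: 0.0
```

```bash
python3 -c "
from h import *
for n in('top','scene'): cv2.imwrite(f'pics/{n}2.png',viewer.snapshot(n))
a,b=[cv2.imread(f'pics/{n}2.png') for n in('top','scene')]
mosaic(a,[(336,193),(336,193)]*2,'pics/x.png',100,120)
cv2.imwrite('pics/v2.png',np.hstack([cv2.resize(a[140:260,290:410],(400,400),interpolation=2),cv2.resize(b[150:270,160:280],(400,400),interpolation=2)]))"
```

```text
(no output)
```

View pics/v2.png

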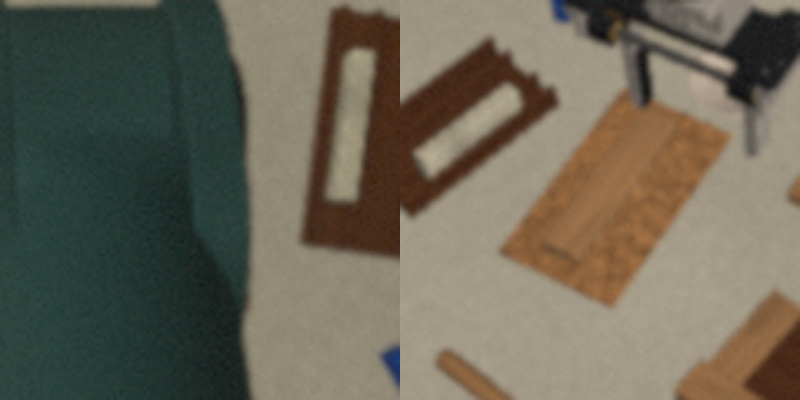

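The slat lies flat on the mat. Its bottom end is at about (207,227) and its top end at about (240,184) in scene pixels.

```bash
python3 -c "
from plan import *
u=np.array([[541,245],[577,265],[688,122],[650,100]],float)
u[:,0]=160+(u[:,0]-400+.5)/3.3333-.5; u[:,1]=150+(u[:,1]+.5)/3.3333-.5
P=atz('scene',u,.020); print(P.round(4),P.mean(0), [np.linalg.norm(P[i]-P[(i+1)%4]).round(4) for i in range(4)])
d=P[3]+P[2]-P[0]-P[1]; print(np.arctan2(-d[1],-d[0]))
plan((.5315,-.166,.06,.093),(.5315,-.166,.007,.093))"
```

```text
[[ 0.6229 -0.1737  0.02  ]
 [ 0.6215 -0.1347  0.02  ]
 [ 0.4441 -0.1461  0.02  ]
 [ 0.4429 -0.1907  0.02  ]] [ 0.53287554 -0.1612969   0.02      ] [np.float64(0.039), np.float64(0.1778), np.float64(0.0446), np.float64(0.1808)]
0.07911142498179012
t 8.3 p [ 0.5232 -0.0641  0.1653] phi 0.0924 open 0.0936 F [ 0.3 -2.  -0.8]
(0.5315, -0.166, 0.06, 0.093) offset [-0.007, 0.68, 0.703] turn [0.0006, 0.0001, -0.0002]
(0.5315, -0.166, 0.007, 0.093) offset [-0.007, 0.679, 1.057] turn [0.0006, 0.0001, -0.0002]
```

Call:
jog_arm(offset=[[0,0.35,0.1],[-0.01,0.66,0.3],[-0.01,0.66,0.7],[-0.01,0.66,0.85],[-0.01,0.66,0.85],[-0.01,0.66,0.85]], turn=[[0,0,0],[0,0,0],[0,0,0],[0,0,0],[0,0,0],[0,0,0]], fingers=[1,1,1,1,0.8,0.7])

```text
time: 9.05
ee_pos: [0.5314, -0.163, 0.039]
orientation: [0.001, 0.999, 0.046, 0.0]
ft_force: [-0.5, -0.0, -0.3]
opening: 0.0774
grip_force: 0.0
```

```bash
python3 -c "
from plan import *
plan((.531,-.164,.008,.09))"
```

```text
t 9.05 p [ 0.5314 -0.163   0.039 ] phi 0.0921 open 0.0774 F [-0.5 -0.  -0.3]
(0.531, -0.164, 0.008, 0.09) offset [-0.003, 0.006, 0.207] turn [0.0007, -0.0003, 0.0007]
```

Call:
jog_arm(offset=[[0,0,0.12],[0,0,0.2],[0,0,0.2],[0,0,0.2],[0,0,0.2],[0,0,0.2]], turn=[[0,0,0],[0,0,0],[0,0,0],[0,0,0],[0,0,0],[0,0,0]], fingers=[0.75,0.6,0.3,0.3,0.3,0.3], newtons=30)

```text
time: 9.8
ee_pos: [0.5311, -0.1622, 0.0083]
orientation: [0.001, 0.999, 0.046, 0.0]
ft_force: [0.2, -0.1, 1.9]
opening: 0.0359
grip_force: 30.0
```

```bash
python3 -c "
from plan import *
plan((.531,-.162,.1,.09),(.545,-.035,.1,.8))"
```

```text
t 9.8 p [ 0.5311 -0.1622  0.0083] phi 0.0929 open 0.0359 F [ 0.2 -0.1  1.9]
(0.531, -0.162, 0.1, 0.09) offset [-0.0, -0.001, -0.611] turn [0.0006, -0.0001, 0.0009]
(0.545, -0.035, 0.1, 0.8) offset [0.171, -0.835, -0.613] turn [0.0006, 0.0001, -0.2251]
```

Call:
jog_arm(offset=[[0,0,-0.15],[0,0,-0.45],[0.04,-0.2,-0.61],[0.1,-0.5,-0.61],[0.17,-0.83,-0.61],[0.17,-0.83,-0.61],[0.17,-0.83,-0.61]], turn=[[0,0,0],[0,0,0],[0,0,-0.05],[0,0,-0.11],[0,0,-0.17],[0,0,-0.225],[0,0,-0.225]], fingers=[0.3,0.3,0.3,0.3,0.3,0.3,0.3])

```text
time: 10.68
ee_pos: [0.5446, -0.0357, 0.0994]
orientation: [0.001, 0.921, 0.389, -0.0]
ft_force: [0.1, -0.6, -1.0]
opening: 0.0358
grip_force: 30.0
```

```bash
python3 -c "
from plan import *
plan((.5713,.1058,.1,1.504))"
```

```text
t 10.68 p [ 0.5446 -0.0357  0.0994] phi 0.7992 open 0.0358 F [ 0.1 -0.6 -1. ]
(0.5713, 0.1058, 0.1, 1.504) offset [0.8, -0.53, -0.006] turn [0.0002, 0.0005, -0.2243]
```

Call:
jog_arm(offset=[[0.25,-0.17,0],[0.5,-0.34,0],[0.7,-0.46,0],[0.8,-0.53,0],[0.8,-0.53,0],[0.8,-0.53,0]], turn=[[0,0,-0.055],[0,0,-0.11],[0,0,-0.165],[0,0,-0.2243],[0,0,-0.2243],[0,0,-0.2243]], fingers=[0.3,0.3,0.3,0.3,0.3,0.3])

```text
time: 11.42
ee_pos: [0.5712, 0.1041, 0.0989]
orientation: [0.001, 0.733, 0.68, -0.001]
ft_force: [-0.3, -0.4, -0.2]
opening: 0.0353
grip_force: 30.0
```

```bash
python3 -c "
from plan import *
for n in('top','scene'): cv2.imwrite(f'pics/{n}3.png',viewer.snapshot(n))
plan((.5713,.1058,.05,1.504))
a,b=[cv2.imread(f'pics/{n}3.png') for n in('top','scene')]
mosaic(np.hstack([a,b]),[(225,165),(560+283,265)]*2,'pics/x.png',100,130)
cv2.imwrite('pics/v3.png',cv2.imread('pics/x.png')[:520])"
```

```text
t 11.53 p [0.5713 0.1043 0.0991] phi 1.4988 open 0.0354 F [-0.7 -0.2 -0.2]
(0.5713, 0.1058, 0.05, 1.504) offset [0.011, -0.001, 0.327] turn [0.0, 0.0007, -0.0016]
```

View pics/v3.png

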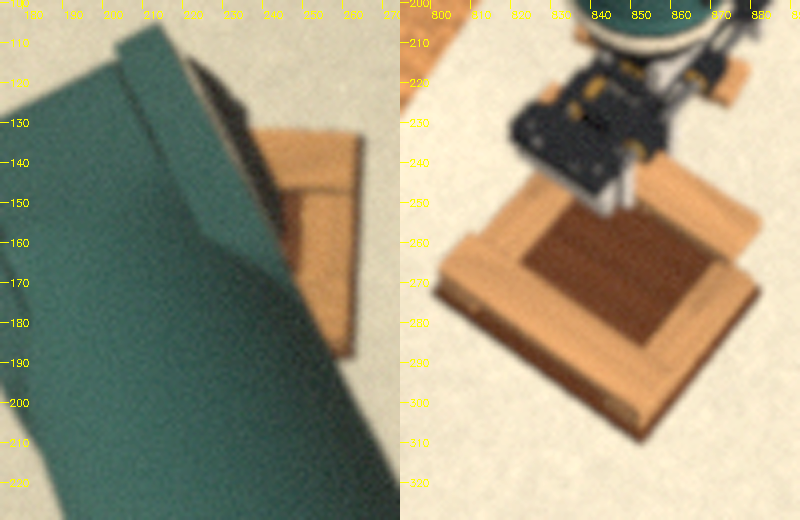

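```bash
python3 -c "
from h import *
ph=1.4988; x=np.array([np.cos(ph),np.sin(ph)]); n=np.array([np.sin(ph),-np.cos(ph)]); p=np.array([.5713,.1043])
for l in(.085,-.085):
  for w in(.018,-.018):
    for z in(.1108,.0948):
      q=p+l*x+w*n; print(l,w,z,proj('scene',[*q,z])[0].round(1), 'tile',((proj('scene',[*q,z])[0]-[233,200]+.5)*4+[400,0]).round(0))
J=proj('scene',[*(p+.085*x),.1108])[0]-proj('scene',[*(p+.075*x),.1108])[0]; print('10mm along',J)
"
```

```text
0.085 0.018 0.1108 [315.9 263.5] tile [733. 256.]
0.085 0.018 0.0948 [315.5 266.5] tile [732. 268.]
0.085 -0.018 0.1108 [324.1 253.5] tile [767. 216.]
0.085 -0.018 0.0948 [323.6 256.5] tile [765. 228.]
-0.085 0.018 0.1108 [262.9 228.1] tile [522. 114.]
-0.085 0.018 0.0948 [263.1 231.2] tile [523. 127.]
-0.085 -0.018 0.1108 [271.5 219. ] tile [556.  78.]
-0.085 -0.018 0.0948 [271.6 222.2] tile [556.  91.]
10mm along [3.25659334 2.15597595]
```

```bash
python3 -c "
from h import *
from scipy.ndimage import map_coordinates as mc
b=cv2.imread('pics/scene3.png').astype(float)[...,0]
ph=1.4988; x=np.array([np.cos(ph),np.sin(ph)]); n=np.array([np.sin(ph),-np.cos(ph)]); p=np.array([.5713+.002,.1043])
L=np.arange(.06,.115,.0005)
for w in(-.014,-.01,-.006,-.002,.002,.006,.010):
  Q=np.array([[*(p+l*x+w*n),.0948] for l in L]); u=proj('scene',Q); f=mc(b,[u[:,1],u[:,0]],order=1)
  t=(f[:20].mean()+f[-10:].mean())/2; i=np.where(f>t)[0]; print(w,f[:20].mean().round(),f[-10:].mean().round(),L[i[0]] if len(i) else None, f[::8].round())
"
```

```text
-0.014 69.0 136.0 0.08400000000000002 [ 70.  70.  70.  70.  71.  76. 106. 133. 137. 136. 137. 136. 136. 136.]
-0.01 72.0 136.0 0.08400000000000002 [ 73.  73.  73.  74.  72.  78. 107. 132. 135. 138. 137. 135. 136. 136.]
-0.006 75.0 138.0 0.08400000000000002 [ 76.  75.  74.  75.  74.  79. 107. 134. 137. 137. 135. 137. 137. 138.]
-0.002 73.0 137.0 0.08400000000000002 [ 72.  74.  73.  74.  73.  80. 107. 134. 136. 136. 135. 135. 137. 137.]
0.002 72.0 135.0 0.08400000000000002 [ 72.  72.  71.  71.  72.  77. 106. 134. 136. 136. 137. 138. 138. 135.]
0.006 71.0 136.0 0.08400000000000002 [ 70.  70.  72.  70.  72.  76. 106. 135. 136. 135. 133. 136. 136. 136.]
0.01 63.0 137.0 0.08450000000000002 [ 64.  62.  64.  61.  63.  70.  98. 127. 127. 128. 130. 136. 135. 137.]
```

Call:
jog_arm(offset=[[0.016,-0.001,0.1],[0.016,-0.001,0.25],[0.016,-0.001,0.38],[0.016,-0.001,0.425],[0.016,-0.001,0.425],[0.016,-0.001,0.425]], turn=[[0,0,-0.0016],[0,0,-0.0016],[0,0,-0.0016],[0,0,-0.0016],[0,0,-0.0016],[0,0,-0.0016]], fingers=[0.3,0.3,0.3,0.3,0.3,0.3])

```text
time: 12.28
ee_pos: [0.5717, 0.1082, 0.0359]
orientation: [0.001, 0.728, 0.685, -0.0]
ft_force: [0.6, 0.2, -0.6]
opening: 0.0357
grip_force: 30.0
```

```bash
python3 -c "
from plan import *
plan((.5714,.1066,.0325,1.504))"
```

```text
t 12.28 p [0.5717 0.1082 0.0359] phi 1.5094 open 0.0357 F [ 0.6  0.2 -0.6]
(0.5714, 0.1066, 0.0325, 1.504) offset [-0.011, -0.001, 0.023] turn [0.0003, 0.0004, 0.0017]
```

Call:
jog_arm(offset=[[-0.01,0,0],[-0.01,0,0.015],[-0.01,0,0.025],[-0.01,0,0.025]], turn=[[0,0,0.0017],[0,0,0.0017],[0,0,0.0017],[0,0,0.0017]], fingers=[0.3,0.3,0.3,0.3])

```text
time: 12.78
ee_pos: [0.5713, 0.1065, 0.0323]
orientation: [0.001, 0.73, 0.683, -0.001]
ft_force: [-4.6, -2.0, 15.2]
opening: 0.0358
grip_force: 30.0
```

Call:
jog_arm(offset=[[0,0,-0.005],[0,0,-0.005],[0,0,-0.005],[0,0,-0.3],[0.1,0,-0.6],[0.5,0,-0.6],[0.99,0,-0.6],[0.99,0,-0.6]], turn=[[0,0,0],[0,0,0],[0,0,0],[0,0,0],[0,0,-0.05],[0,0,-0.11],[0,0,-0.17],[0,0,-0.22]], fingers=[0.45,0.65,0.65,0.65,0.65,0.65,0.65,0.65])

```text
time: 13.78
ee_pos: [0.58, 0.2598, 0.1215]
orientation: [-0.0, 0.451, 0.893, 0.0]
ft_force: [-0.2, -0.6, 0.2]
opening: 0.0613
grip_force: 0.0
```

```bash
python3 -c "
from plan import *
plan((.5416,.389,.1,3.133),(.5416,.389,.05,3.133))"
```

```text
t 13.78 p [0.58   0.2598 0.1215] phi 2.2059 open 0.0613 F [-0.2 -0.6  0.2]
(0.5416, 0.389, 0.1, 3.133) offset [0.845, 0.305, 0.144] turn [0.0002, -0.0002, -0.2951]
(0.5416, 0.389, 0.05, 3.133) offset [0.845, 0.305, 0.477] turn [0.0002, -0.0002, -0.2951]
```

Call:
jog_arm(offset=[[0.4,0.15,0.1],[0.84,0.3,0.14],[0.84,0.3,0.2],[0.84,0.3,0.3],[0.84,0.3,0.45],[0.84,0.3,0.45],[0.84,0.3,0.45],[0.84,0.3,0.45]], turn=[[0,0,-0.055],[0,0,-0.11],[0,0,-0.165],[0,0,-0.22],[0,0,-0.275],[0,0,-0.295],[0,0,-0.295],[0,0,-0.295]], fingers=[0.65,0.65,0.65,0.65,0.65,0.65,0.65,0.65])

```text
time: 14.78
ee_pos: [0.544, 0.3834, 0.0538]
orientation: [0.0, 0.011, 1.0, -0.001]
ft_force: [0.5, 0.5, 0.2]
opening: 0.061
grip_force: 0.0
```

```bash
cat >> fit.py <<'E'
LL=FOOT+[box(.036,.17,.028,.044,-.047,0)]
E
python3 - <<'E'
from fit import *; from plan import plan
plan((.5416,.389,.04,3.133))
for n in('top','scene'): cv2.imwrite(f'pics/{n}4.png',viewer.snapshot(n))
a,b=[cv2.imread(f'pics/{n}4.png') for n in('top','scene')]
mosaic(np.hstack([a,b]),[(225,165),(560+283,275)]*2,'pics/x.png',100,120)
cv2.imwrite('pics/v4.png',cv2.imread('pics/x.png')[:480])
E
```

```text
t 14.78 p [0.544  0.3834 0.0538] phi 3.1204 open 0.061 F [0.5 0.5 0.2]
(0.5416, 0.389, 0.04, 3.133) offset [0.017, 0.037, 0.092] turn [-0.0004, 0.0001, -0.004]
```

View pics/v4.png

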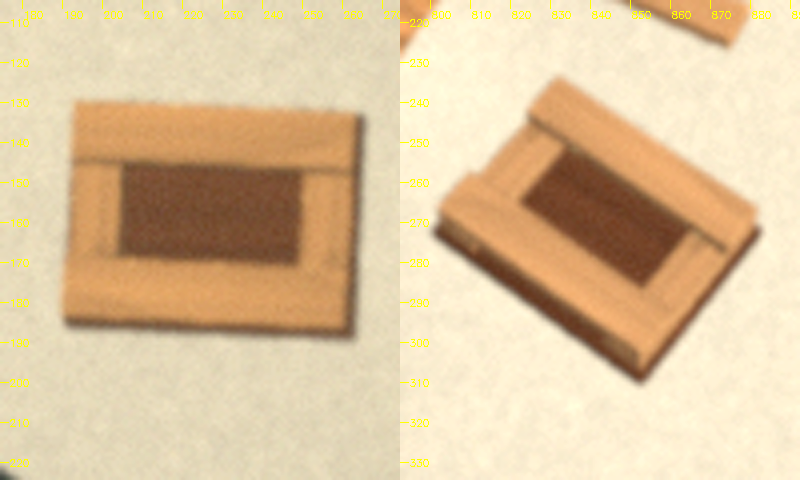

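Both long slats look flush in both views. I'll check this numerically with a layered three-level fit before going on.

```bash
cat > lay.py <<'E'
from fit import *
from scipy.optimize import least_squares
def render(n,polys,roi,ss=4):
    x0,y0,w,h=roi; m=np.full((h*ss,w*ss),polys[0][1],np.float32)
    for P,val in polys[1:]:
        q=(proj(n,P)-[x0,y0]+.5)*ss-.5; k=np.zeros(m.shape,np.uint8)
        cv2.fillPoly(k,[np.round(cv2.convexHull(q.astype(np.float32))*256).astype(np.int32)],255,lineType=cv2.LINE_AA,shift=8)
        k=k.astype(np.float32)/255; m=m*(1-k)+val*k
    return cv2.GaussianBlur(cv2.resize(m,(w,h),interpolation=cv2.INTER_AREA),(0,0),.9)
def tf(B,x,y,a):
    c,s=np.cos(a),np.sin(a); return np.c_[x+c*B[:,0]-s*B[:,1],y+s*B[:,0]+c*B[:,1],B[:,2]]
def layfit(im,n,nom,p0,roi,sc=1):
    """nom: list of (dx,dy,box) slats in foot frame; params foot(mm,mm,mrad*10) + per slat deviations"""
    f=im[...,0].astype(np.float32)[roi[1]:roi[1]+roi[3],roi[0]:roi[0]+roi[2]]
    def model(v):
        lv=v[:3]*100; fp=v[3:6]/[1000,1000,100]
        g=lambda B: tf(B,*fp)
        polys=[(0,lv[0]),(g(FOOT[0]),lv[1]),(g(FOOT[1]),lv[2]),(g(FOOT[2]),lv[2])]
        for i,(dx,dy,B) in enumerate(nom):
            d=v[6+3*i:9+3*i]/[1000,1000,100]; polys.append((g(tf(B,dx+d[0],dy+d[1],d[2])),lv[2]))
        return render(n,polys,roi)
    v0=np.r_[np.median(f)/100 if 0 else np.percentile(f,90)/100,.3,.6,np.array(p0)*[1000,1000,100],np.zeros(3*len(nom))]
    r=least_squares(lambda v:(model(v)-f).ravel()/10,v0,diff_step=0,method='trf',jac=lambda v:np.stack([(model(v+e)-model(v-e)).ravel()/10/(2*np.abs(e).sum()) for e in np.eye(len(v))*np.where(np.arange(len(v))<3,.02,.5)],1),loss='soft_l1') if 0 else None
    J=lambda v:np.stack([(model(v+e)-model(v-e)).ravel()/(20*e.sum()) for e in np.eye(len(v))*np.where(np.arange(len(v))<3,.02,.5)],1)
    r=least_squares(lambda v:(model(v)-f).ravel()/10,v0,jac=J,loss='soft_l1',max_nfev=25)
    return r.x,r.cost
lx=box(.036,.17,.028,.044); sx=box(.13,.036,.044,.060)
E
sed -i '/diff_step=0/d' lay.py
python3 - <<'E'
from lay import *
np.set_printoptions(suppress=True,precision=2)
for n,roi in(('top',(180,120,92,76)),('scene',(233,228,100,86))):
    v,c=layfit(cv2.imread(f'pics/{n}4.png'),n,[(.047,0,lx),(-.047,0,lx)],(.618,.103,-.067),roi)
    print(n,c.round(),'lv',v[:3],'foot',v[3:6],'laid',v[6:9],'new',v[9:12],'(mm,mm,10mrad)')
E
```

```text
top 598.0 lv [1.25 0.34 0.65] foot [618.37 103.81  -6.56] laid [-1.09 -2.69  0.37] new [-1.29 -1.11 -1.17] (mm,mm,10mrad)
scene 945.0 lv [1.41 0.25 0.71] foot [618.31 100.83  -6.83] laid [0.79 2.99 1.  ] new [ 2.46  3.74 -0.34] (mm,mm,10mrad)
```

Relative to the laid slat, the new one is within about 1 mm and parallel by direct edge slopes. In the top crop the outer edges run (76,101)→(355,113) and (64,320)→(347,333). I'll go on to short_a.

Call:
jog_arm(offset=[[0.017,0.037,0.05],[0.017,0.037,0.1],[0.017,0.037,0.2],[0.017,0.037,0.2],[0.017,0.037,0.2]], turn=[[0,0,-0.004],[0,0,-0.004],[0,0,-0.004],[0,0,-0.004],[0,0,-0.004]], fingers=[0.65,0.65,0.65,0.65,0.65])

```text
time: 15.5
ee_pos: [0.5415, 0.3889, 0.0236]
orientation: [-0.0, 0.003, 1.0, -0.001]
ft_force: [-0.0, 0.4, 0.4]
opening: 0.061
grip_force: 0.0
```

```bash
python3 -c "
from plan import *
plan((.5416,.389,.0045,3.133))"
```

```text
t 15.5 p [0.5415 0.3889 0.0236] phi 3.1346 open 0.061 F [-0.   0.4  0.4]
(0.5416, 0.389, 0.0045, 3.133) offset [-0.001, 0.001, 0.127] turn [-0.0005, -0.0001, 0.0005]
```

Call:
jog_arm(offset=[[0,0,0.08],[0,0,0.125],[0,0,0.125],[0,0,0.125],[0,0,0.125],[0,0,0.125]], turn=[[0,0,0],[0,0,0],[0,0,0],[0,0,0],[0,0,0],[0,0,0]], fingers=[0.65,0.6,0.3,0.3,0.3,0.3])

```text
time: 16.25
ee_pos: [0.5416, 0.3889, 0.0051]
orientation: [0.0, 0.004, 1.0, -0.001]
ft_force: [0.3, -0.0, 1.3]
opening: 0.0357
grip_force: 30.0
```

```bash
python3 -c "
from plan import *
f=np.array([.6182,.1027]); a=-.067; c,s=np.cos(a),np.sin(a)
for y in(.067,-.067): print('short target',f+[-s*y,c*y])
plan((.5416,.389,.13,3.133),(.57,.28,.13,3.1))"
```

```text
short target [0.62268564 0.16954967]
short target [0.61371436 0.03585033]
t 16.25 p [0.5416 0.3889 0.0051] phi 3.1346 open 0.0357 F [ 0.3 -0.   1.3]
(0.5416, 0.389, 0.13, 3.133) offset [-0.0, -0.001, -0.833] turn [-0.0004, 0.0001, 0.0005]
(0.57, 0.28, 0.13, 3.1) offset [-0.195, -0.726, -0.832] turn [-0.0004, 0.0001, 0.011]
```

Call:
jog_arm(offset=[[0,0,-0.2],[0,0,-0.5],[-0.05,-0.2,-0.75],[-0.15,-0.5,-0.83],[-0.28,-0.9,-0.83],[-0.28,-0.9,-0.83]], turn=[[0,0,0],[0,0,0],[0,0,0],[0,0,0.01],[0,0,0.02],[0,0,0.02]], fingers=[0.3,0.3,0.3,0.3,0.3,0.3])

```text
time: 17.0
ee_pos: [0.5849, 0.2481, 0.1294]
orientation: [0.0, 0.039, 0.999, -0.002]
ft_force: [-0.1, 0.0, -0.9]
opening: 0.036
grip_force: 30.0
```

```bash
python3 -c "
from plan import *
plan((.6227,.1695,.13,3.0746),(.6227,.1695,.06,3.0746))"
```

```text
t 17.0 p [0.5849 0.2481 0.1294] phi 3.0641 open 0.036 F [-0.1  0.  -0.9]
(0.6227, 0.1695, 0.13, 3.0746) offset [-0.292, -0.503, -0.002] turn [-0.0013, 0.0003, -0.0033]
(0.6227, 0.1695, 0.06, 3.0746) offset [-0.291, -0.501, 0.465] turn [-0.0013, 0.0003, -0.0033]
```

Call:
jog_arm(offset=[[-0.15,-0.25,0],[-0.29,-0.5,0.1],[-0.29,-0.5,0.3],[-0.29,-0.5,0.44],[-0.29,-0.5,0.44],[-0.29,-0.5,0.44]], turn=[[-0.001,0,-0.003],[-0.001,0,-0.003],[-0.001,0,-0.003],[-0.001,0,-0.003],[-0.001,0,-0.003],[-0.001,0,-0.003]], fingers=[0.3,0.3,0.3,0.3,0.3,0.3])

```text
time: 17.75
ee_pos: [0.6208, 0.1769, 0.0646]
orientation: [0.0, 0.03, 1.0, 0.001]
ft_force: [-0.1, 0.9, 0.9]
opening: 0.0353
grip_force: 30.0
```

```bash
python3 -c "
from plan import *
plan((.6227,.1695,.0495,3.0746))"
```

```text
t 17.75 p [0.6208 0.1769 0.0646] phi 3.0824 open 0.0353 F [-0.1  0.9  0.9]
(0.6227, 0.1695, 0.0495, 3.0746) offset [-0.015, -0.049, 0.101] turn [0.0007, 0.0002, 0.0025]
```

Call:
jog_arm(offset=[[-0.015,-0.049,0.04],[-0.015,-0.049,0.08],[-0.015,-0.049,0.08],[-0.015,-0.049,0.08]], turn=[[0,0,0.0025],[0,0,0.0025],[0,0,0.0025],[0,0,0.0025]], fingers=[0.3,0.3,0.3,0.3])

```text
time: 18.25
ee_pos: [0.6225, 0.1685, 0.0518]
orientation: [0.0, 0.034, 0.999, 0.001]
ft_force: [0.2, -0.1, -0.4]
opening: 0.0356
grip_force: 30.0
```

```bash
python3 -c "
from plan import *
plan((.6227,.1695,.0488,3.0746))"
```

```text
t 18.25 p [0.6225 0.1685 0.0518] phi 3.0736 open 0.0356 F [ 0.2 -0.1 -0.4]
(0.6227, 0.1695, 0.0488, 3.0746) offset [-0.001, 0.007, 0.02] turn [0.0005, -0.0, -0.0003]
```

Call:
jog_arm(offset=[[0,0.007,0],[0,0.007,0.012],[0,0.007,0.022],[0,0.007,0.022]], turn=[[0,0,0],[0,0,0],[0,0,0],[0,0,0]], fingers=[0.3,0.3,0.3,0.3])

```text
time: 18.75
ee_pos: [0.6226, 0.1695, 0.049]
orientation: [0.0, 0.034, 0.999, 0.001]
ft_force: [-4.3, -2.1, 11.6]
opening: 0.0359
grip_force: 30.0
```

Call:
jog_arm(offset=[[0,0,-0.005],[0,0,-0.005],[0,0,-0.005],[0,0,-0.3],[0.3,-0.2,-0.6],[0.6,-0.4,-0.6],[0.9,-0.6,-0.6],[0.9,-0.8,-0.6]], turn=[[0,0,0],[0,0,0],[0,0,0],[0,0,0],[0,0,0.05],[0,0,0.11],[0,0,0.17],[0,0,0.22]], fingers=[0.45,0.65,0.65,0.65,0.65,0.65,0.65,0.65])

```text
time: 19.75
ee_pos: [0.4772, 0.0578, 0.1384]
orientation: [0.0, 0.373, 0.928, -0.0]
ft_force: [1.8, -0.8, 0.6]
opening: 0.0613
grip_force: 0.0
```

```bash
python3 -c "
from plan import *
plan((.4307,.0335,.1,1.6663),(.4307,.0335,.05,1.6663))"
```

```text
t 19.75 p [0.4772 0.0578 0.1384] phi 2.3776 open 0.0613 F [ 1.8 -0.8  0.6]
(0.4307, 0.0335, 0.1, 1.6663) offset [0.112, -0.331, 0.256] turn [-0.0001, 0.0001, 0.2264]
(0.4307, 0.0335, 0.05, 1.6663) offset [0.112, -0.331, 0.589] turn [-0.0001, 0.0001, 0.2264]
```

Call:
jog_arm(offset=[[0.06,-0.16,0],[0.11,-0.33,0],[0.11,-0.33,0.1],[0.11,-0.33,0.25],[0.11,-0.33,0.5],[0.11,-0.33,0.5],[0.11,-0.33,0.5]], turn=[[0,0,0.055],[0,0,0.11],[0,0,0.165],[0,0,0.2264],[0,0,0.2264],[0,0,0.2264],[0,0,0.2264]], fingers=[0.65,0.65,0.65,0.65,0.65,0.65,0.65])

```text
time: 20.62
ee_pos: [0.4341, 0.0346, 0.0641]
orientation: [-0.0, 0.671, 0.742, 0.001]
ft_force: [0.1, 0.5, 0.1]
opening: 0.061
grip_force: 0.0
```

```bash
python3 - <<'E'
from lay import *; from plan import plan
plan((.4307,.0335,.025,1.6663))
np.set_printoptions(suppress=True,precision=2)
for n in('top','scene'): cv2.imwrite(f'pics/{n}5.png',viewer.snapshot(n))
for n,roi in(('top',(180,120,92,76)),('scene',(233,228,100,86))):
    v,c=layfit(cv2.imread(f'pics/{n}5.png'),n,[(.047,0,lx),(-.047,0,lx),(0,.067,sx)],(.618,.103,-.067),roi)
    print(n,c.round(),'foot',v[3:6],'laid',v[6:9],'new',v[9:12],'sa',v[12:15])
a,b=[cv2.imread(f'pics/{n}5.png') for n in('top','scene')]
mosaic(np.hstack([a,b]),[(225,165),(560+283,265)]*2,'pics/x.png',100,120)
cv2.imwrite('pics/v5.png',cv2.imread('pics/x.png')[:480])
E
```

```text
t 20.62 p [0.4341 0.0346 0.0641] phi 1.6718 open 0.061 F [0.1 0.5 0.1]
(0.4307, 0.0335, 0.025, 1.6663) offset [-0.005, -0.024, 0.261] turn [0.0003, -0.0005, 0.0017]
top 843.0 foot [618.4  104.25  -6.91] laid [-1.02 -6.68 -1.15] new [-1.08  1.55 -0.8 ] sa [-2.88 -1.49 -0.16]
scene 835.0 foot [618.17 100.78  -6.35] laid [ 0.51  2.77 -0.75] new [2.69 4.12 0.17] sa [3.59 2.93 1.28]
```

View pics/v5.png

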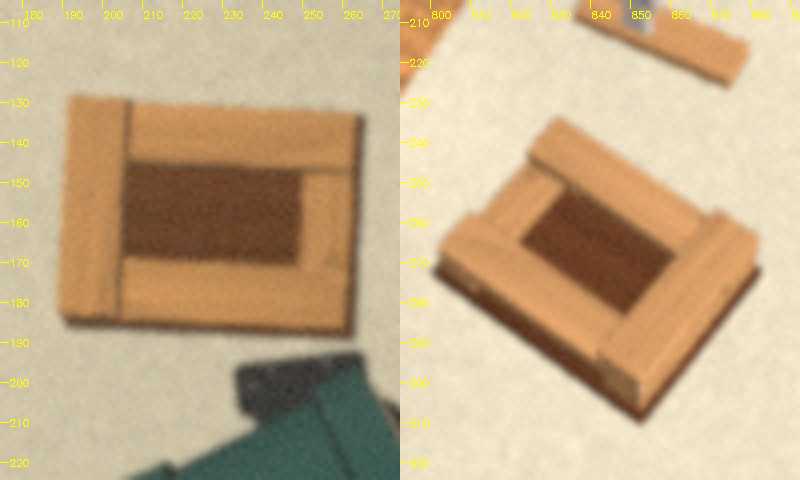

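Short_a lies flush across the left end in both views: in top its corners are (66,95), (128,97), (118,318) and (58,315) of the tile. Averaged over the two cameras, the fit deviations are about 1 mm. Next is short_b.

Call:
jog_arm(offset=[[-0.005,-0.024,0.1],[-0.005,-0.024,0.25],[-0.005,-0.024,0.27],[-0.005,-0.024,0.27]], turn=[[0,0,0.0017],[0,0,0.0017],[0,0,0.0017],[0,0,0.0017]], fingers=[0.65,0.65,0.65,0.65])

```text
time: 21.22
ee_pos: [0.4301, 0.0334, 0.0228]
orientation: [-0.001, 0.673, 0.74, 0.001]
ft_force: [0.5, 0.3, 0.1]
opening: 0.0613
grip_force: 0.0
```

```bash
python3 -c "
from plan import *
plan((.4307,.0335,.005,1.6663))"
```

```text
t 21.23 p [0.4301 0.0334 0.0228] phi 1.6658 open 0.0613 F [0.5 0.3 0.1]
(0.4307, 0.0335, 0.005, 1.6663) offset [0.0, 0.004, 0.118] turn [-0.0, -0.0005, -0.0002]
```

Call:
jog_arm(offset=[[0,0.004,0.06],[0,0.004,0.117],[0,0.004,0.117],[0,0.004,0.117],[0,0.004,0.117],[0,0.004,0.117]], turn=[[0,0,0],[0,0,0],[0,0,0],[0,0,0],[0,0,0],[0,0,0]], fingers=[0.65,0.6,0.3,0.3,0.3,0.3])

```text
time: 21.98
ee_pos: [0.4308, 0.0333, 0.0052]
orientation: [-0.0, 0.673, 0.74, 0.001]
ft_force: [0.3, -0.7, -0.2]
opening: 0.0354
grip_force: 30.0
```

```bash
python3 -c "
from plan import *
plan((.4307,.0335,.13,1.666),(.55,.035,.13,2.4))"
```

```text
t 21.98 p [0.4308 0.0333 0.0052] phi 1.6656 open 0.0354 F [ 0.3 -0.7 -0.2]
(0.4307, 0.0335, 0.13, 1.666) offset [0.003, -0.0, -0.832] turn [0.0002, -0.0005, -0.0001]
(0.55, 0.035, 0.13, 2.4) offset [-0.063, 0.792, -0.831] turn [0.0003, -0.0004, -0.2338]
```

Call:
jog_arm(offset=[[0,0,-0.2],[0,0,-0.5],[0,0.15,-0.75],[-0.03,0.4,-0.83],[-0.06,0.79,-0.83],[-0.06,0.79,-0.83]], turn=[[0,0,0],[0,0,-0.05],[0,0,-0.105],[0,0,-0.16],[0,0,-0.215],[0,0,-0.234]], fingers=[0.3,0.3,0.3,0.3,0.3,0.3])

```text
time: 22.72
ee_pos: [0.5522, 0.0353, 0.129]
orientation: [-0.0, 0.361, 0.933, 0.002]
ft_force: [-1.8, 0.6, -1.1]
opening: 0.0354
grip_force: 30.0
```

```bash
python3 -c "
from plan import *
plan((.6142,.0359,.13,3.0746),(.6142,.0359,.06,3.0746))"
```

```text
t 22.73 p [0.5522 0.0353 0.129 ] phi 2.4029 open 0.0354 F [-1.8  0.6 -1.1]
(0.6142, 0.0359, 0.13, 3.0746) offset [-0.303, 0.282, -0.006] turn [0.0011, -0.0004, -0.2138]
(0.6142, 0.0359, 0.06, 3.0746) offset [-0.304, 0.28, 0.46] turn [0.0011, -0.0004, -0.2138]
```

Call:
jog_arm(offset=[[-0.1,0.1,0],[-0.2,0.2,0],[-0.3,0.28,0],[-0.3,0.28,0.1],[-0.3,0.28,0.3],[-0.3,0.28,0.43],[-0.3,0.28,0.43],[-0.3,0.28,0.43]], turn=[[0,0,-0.055],[0,0,-0.11],[0,0,-0.165],[0,0,-0.2138],[0,0,-0.2138],[0,0,-0.2138],[0,0,-0.2138],[0,0,-0.2138]], fingers=[0.3,0.3,0.3,0.3,0.3,0.3,0.3,0.3])

```text
time: 23.72
ee_pos: [0.6116, 0.0364, 0.0661]
orientation: [0.001, 0.035, 0.999, 0.001]
ft_force: [0.4, -0.0, -0.4]
opening: 0.0354
grip_force: 30.0
```

```bash
python3 -c "
from plan import *
plan((.6142,.0359,.0525,3.0746))"
```

```text
t 23.73 p [0.6116 0.0364 0.0661] phi 3.0725 open 0.0354 F [ 0.4 -0.  -0.4]
(0.6142, 0.0359, 0.0525, 3.0746) offset [-0.017, -0.002, 0.09] turn [0.0006, 0.0003, -0.0007]
```

Call:
jog_arm(offset=[[-0.017,-0.002,0.04],[-0.017,-0.002,0.09],[-0.017,-0.002,0.09],[-0.017,-0.002,0.09]], turn=[[0.0006,0,-0.0007],[0.0006,0,-0.0007],[0.0006,0,-0.0007],[0.0006,0,-0.0007]], fingers=[0.3,0.3,0.3,0.3])

```text
time: 24.22
ee_pos: [0.6136, 0.0358, 0.0517]
orientation: [-0.0, 0.033, 0.999, -0.0]
ft_force: [-0.2, -0.2, -0.6]
opening: 0.0358
grip_force: 30.0
```

```bash
python3 -c "
from plan import *
plan((.6142,.0359,.049,3.0746))"
```

```text
t 24.23 p [0.6136 0.0358 0.0517] phi 3.0747 open 0.0358 F [-0.2 -0.2 -0.6]
(0.6142, 0.0359, 0.049, 3.0746) offset [-0.004, 0.001, 0.018] turn [-0.0001, -0.0, 0.0]
```

Lower to contact, then release and retreat toward the base side.

Call:
jog_arm(offset=[[-0.004,0.001,0.01],[-0.004,0.001,0.019],[-0.004,0.001,0.019]], turn=[[0,0,0],[0,0,0],[0,0,0]], fingers=[0.3,0.3,0.3])

```text
time: 24.6
ee_pos: [0.6144, 0.0358, 0.0492]
orientation: [0.0, 0.034, 0.999, -0.0]
ft_force: [-3.1, -1.1, 7.8]
opening: 0.0353
grip_force: 30.0
```

Call:
jog_arm(offset=[[0,0,-0.005],[0,0,-0.005],[0,0,-0.005],[0,0,-0.3],[0.3,0,-0.6],[0.6,0,-0.6],[0.99,0,-0.6],[0.99,0,-0.6]], turn=[[0,0,0],[0,0,0],[0,0,0],[0,0,0],[0,0,0],[0,0,0],[0,0,0],[0,0,0]], fingers=[0.45,0.65,0.65,0.65,0.65,0.65,0.65,0.65])

```text
time: 25.6
ee_pos: [0.4628, 0.0453, 0.1385]
orientation: [-0.001, 0.033, 0.999, -0.002]
ft_force: [0.5, -0.9, 0.7]
opening: 0.061
grip_force: 0.0
```

Call:
jog_arm(offset=[[0.2,0.3,0],[0.2,0.6,0],[0.2,0.9,0],[0.2,0.9,0]], turn=[[0,0,0],[0,0,0],[0,0,0],[0,0,0]], fingers=[0.65,0.65,0.65,0.65])

```text
time: 26.1
ee_pos: [0.4452, 0.1861, 0.139]
orientation: [0.0, 0.031, 1.0, 0.001]
ft_force: [-0.1, -0.8, -0.6]
opening: 0.0612
grip_force: 0.0
```

```bash
python3 - <<'E'
from lay import *
np.set_printoptions(suppress=True,precision=2)
for n in('top','scene'): cv2.imwrite(f'pics/{n}6.png',viewer.snapshot(n))
for n,roi in(('top',(180,120,92,76)),('scene',(233,228,100,86))):
    v,c=layfit(cv2.imread(f'pics/{n}6.png'),n,[(.047,0,lx),(-.047,0,lx),(0,.067,sx),(0,-.067,sx)],(.618,.103,-.067),roi)
    print(n,c.round(),'foot',v[3:6],'laid',v[6:9],'new',v[9:12],'sa',v[12:15],'sb',v[15:])
a,b=[cv2.imread(f'pics/{n}6.png') for n in('top','scene')]
mosaic(np.hstack([a,b]),[(225,165),(560+283,265)]*2,'pics/x.png',100,120)
cv2.imwrite('pics/v6.png',cv2.imread('pics/x.png')[:480])
E
```

```text
top 507.0 foot [618.66 104.58  -6.63] laid [-0.96 -7.55 -1.31] new [-1.21 -1.07  0.02] sa [-2.73 -1.84 -0.2 ] sb [-2.65 -0.77 -1.02]
scene 810.0 foot [618.18 100.74  -6.23] laid [ 0.32 12.23  2.25] new [ 2.06  2.07 -4.74] sa [3.65 2.89 1.66] sb [ 2.84  3.83 -0.24]
```

View pics/v6.png

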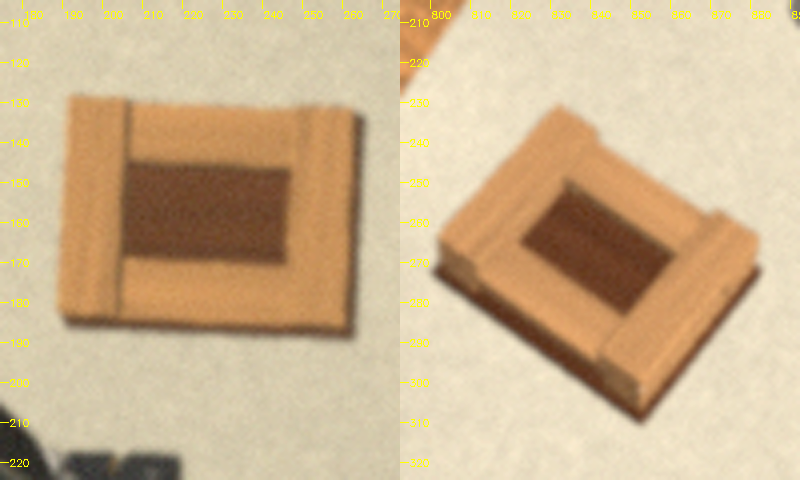

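The last view shows both short slats across the ends of both long slats, flush to about 1 mm, with corners and the dark window symmetric in top and scene. The gripper is clear of everything.

```bash
python3 -c "
from rig import robot
print(robot.hand_in())"
```

```text
the job is handed in; nothing more can be done
None
```

The riser is finished and handed in at about 26 s of the 72 s limit: the rack slat was laid flat on the mat, released and retaken, all four slats are stacked flush to about 1 mm by the camera fits, and I did not touch the slab, saucer, cup or blue piece.

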